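# Moisture reading: press-and-turn selector, then hold the sprung telescopic sensor boom out

## Robot

A 7-joint arm with a two-finger parallel gripper is mounted at the origin on the work surface. World frame = base frame: x ahead of the robot, y to its left, z up, the work surface at z = 0. Lengths are in m, angles in rad, forces in N, time in s.
With the tool pointing down it reaches from about 0.35 to 0.9 m from the base axis. Payload 7.2 kg.
Tool frame: the origin (TCP) lies at the very end of the fingers, on their centre line; the grasp point (between the pads) lies 19 mm behind it; z points along the fingers, y is the direction in which the jaws open and shut (so a half turn about z gives the same grasp; the last joint's range is limited). The gripper opens to 88 mm and grips with 3 to 60 N. Pads are 20 mm wide; open, the fingers measure 115 mm over their backs; the gripper's body (75 mm by 178 mm) begins 61 mm behind the grasp point.
Start: joints at [1.039, 0.411, -0.013, 1.596, 0.006, 1.134, -0.082], TCP at [0.28, -0.559, 0.223] pointing down, gripper open.
Joint ranges: [-2.95, 2.95], [-0.29, 1.99], [-1.47, 1.44], [0.14, 2.54], [-1.03, 4.17], [0.13, 1.85], [-2.86, 2.86]. Speed limits (rad/s): [2.39, 2.39, 3.01, 3.01, 3.14, 3.14, 3.14].

## Interface

Orientations are given as a rotation vector (axis times angle).
In Python, from cell import observe, grab_frame, camera_model, finish_job gives the robot as it stands. The module is installed in compiled form; this text tells all that it offers.
- The arm moves only by the tool move_arm, never from a script. Its argument "targets" is a list that holds one entry, the list of rows, each a list of 7 numbers: the opening, from 0 (shut) to 1 (fully open), then the shift along the tool's x, y, z in units of 40 mm (1.0 is 40 mm), then the turn, a rotation vector about the tool's x, y, z in units of 8 degrees (1.0 is 8 degrees). A call has 1 to 5 rows; each row is the pose to reach, as a shift and turn from the pose commanded when the call began, along the tool's axes at that moment; what a row does not reach only later rows make up. A row lasts 1/10 s, in which the tool goes at most 50 mm and 8.59 degrees, less where a joint would pass 70% of its speed; a pose out of reach is approached as far as the arm can. A call with a gripper value outside its range is refused whole. The fingers move at their own pace and stop on an object; "newtons" is the grip in N (left out, the last holds). Time passes only in rows, so rows that repeat a pose let the fingers close. It gives the time, the measured TCP pose, the force and the opening at its end, in the units of the state.
- observe(): the state, without advancing time (a new reading comes with each control period).
- grab_frame(name): name is "scene" or "top" or "wrist"; returns the picture (400x640x3 uint8, blue, green, red); there is no depth.
- camera_model(name): a dict with "fx", "fy", "cx", "cy" (pixels), "k1" (the pictures are not rectified: a ray, as slopes to the right and down, at radius r is drawn at 1 + k1 r^2 times it, then the intrinsics apply), "eye" and "rotation" of the camera in the world. Camera axes: x right, y down, z forward; pixel columns grow to the right and rows downward; lengths in m; the calibration is good to about 2 mm. A picture is of the moment at which its call begins: read the wrist's pose just before it. camera_model takes no time and is no camera call; for the wrist camera it gives the pose at the moment of the call.
- finish_job(): hands the job in, once; it reports no verdict.
The state is a dict: "time_s": time; "qpos": joint angles; "joint_velocities": joint speeds; "tau": joint torques, N m; "tcp_pos": TCP position; "eef_rot": TCP orientation; "contact_force": force on the tool from outside, world axes, zero at the start; "torque": the same for the moment, N m; "width": finger opening in m.
Only numpy, scipy, OpenCV 4.12 (cv2) and the standard library are available. Lean on these libraries where they do the work, as an engineer would, in place of code of your own. Each camera call takes 0.05 s, during which the arm holds its last target. There are 200 camera calls.

## Task

Take a moisture reading of the dried mango: push the orange selector knob down against its spring, turn it clockwise to the green mark as far as it goes, and let it spring back up. Then pinch the black sensor head of the meter across its sides so that its red side button is squeezed in, pull the telescopic boom straight out past its first stop to its second and last stop, and finish while still holding it there with the button in, for springs would draw it back. Leave the other things on the bench where they stand.

Things in the scene. Friction and masses are not known exactly. Their poses are not given: they have to be found in the camera images.
- meter: Fixed moisture meter. Origin on the bench below the boom's axis, z up. The boom pulls out level along the meter's -x, at y = 0, 100 mm up. White box (x 0 to 122, 130 mm wide, 150 mm tall); grey tube housing with its front at x = -80 mm, a latch catch on it out to x = -94 mm, 128 mm up; white tray of mango slices (180 x 150 mm, centre x = -260 mm, rim 50 mm up).
- sensor_head: Black head on the boom's end: 30 mm along the boom (x), 32 mm wide (y), 78 to 138 mm above the bench, a lens below it down to 66 mm. Origin at bench level below the head's centre; axes as the meter's. It slides along the meter's -x: at meter x = -130 mm home, -270 mm at the second stop. Red button on its +y side. Pinch width 37.5 mm, 32.5 mm with the button in.
- head_grip (a point): Point in the sensor head to pinch about: centre of the 30 x 32 mm head, 110 mm above the bench, at the button's height. Pinch across y, from above; axes as the head's.
- head_button (a joint): Red button on the +y side of the sensor head, 20 mm along x, 36 mm tall, centred 110 mm up: 0 = out, 0.005 m = fully in (2.4 N to start, 5.4 N fully in); it springs out when let go. Until it is in by more than 3.5 mm a latch keeps the boom home.
- boom_inner (a joint): How far the inner tube (with the head) is drawn out of the outer tube: 0 home, 0.070 m fully out. It comes out first, against a spring of 3 to 4 N; its end is the first stop (head 70 mm out in all).
- boom_outer (a joint): How far the outer tube is drawn out of the housing: 0 home, 0.070 m fully out. It follows after the first stop, against a spring of 6.7 to 7.8 N; its end is a hard stop, the second and last one (head 140 mm out in all).
- selector_grip (a point): Orange selector knob's grip point, on its upright axis, 78 mm above the bench with the knob up; turns and sinks with it. A bar 52 mm along this point's x (white pointer at -x), 14 mm thick (y), 52 to 94 mm up, above a black disc 60 mm across, 46 to 52 mm up, on a white fixed box 100 x 90 x 36 mm.
- selector_press (a joint): How far the knob is pushed down: 0 up, 0.008 m fully down (spring 3 N at the start, 7.8 N at the bottom). It must be down by 6 mm or more to turn, and rises again only at either end of the turn.
- selector_turn (a joint): Knob angle, grows clockwise seen from above: about 0 (to 0.04) at the black mark at the start, 1.2 rad at its end stop, the green mark. Light friction (0.04 N m); it stays where it is left.
- cup: Bystander, not to be moved: steel cup, 70 mm across, 80 mm tall; origin at its underside centre.
- weight: Bystander, not to be moved: small brass calibration weight, 44 mm across, 50 mm tall; origin at its underside centre.
- tape: Bystander, not to be moved: ring of blue tape lying flat, 90 mm across, 24 mm tall; origin at its underside centre.
- jar: Bystander, not to be moved: glass jar with a white cap, 70 mm across, 100 mm tall; origin at its underside centre.
- bowl: Bystander, not to be moved: white bowl, 120 mm across, 50 mm tall; origin at its underside centre.
- spatula: Bystander, not to be moved: spatula lying flat, 240 mm long along its x; origin at its underside.
- canister: Bystander, not to be moved: steel can with a paper band, 60 mm across, 130 mm tall; origin at its underside centre.
Things that resemble listed ones, but are neither listed nor needed, are in the scene too. Leave any yellow look-alike of the part that bears selector_grip alone.

How it is judged:
By the outcome, as a careful person would: the job done as asked, in the order asked, and still so for the second after the job is handed in, while the arm keeps its last pose, push and grip.
It also fails if it takes over 54 s, if anything falls off the work surface, if the arm or the gripper's body presses on something with over 40 N, if the wrist force passes 120 N, or if a joint passes its speed limit or range.

## Working session

There is one attempt and no reset: what is moved stays moved. The work goes in short steps, Python scripts to look and compute and a tool call to move; the robot and the scene stay as the last step left them, time stands still between calls to the robot, and variables do not carry over. Pictures are saved under pics/ and viewed, about 8 in all and at most 12, crops included, and the job is handed in when it is done.

Besides the shell and the picture viewer there is one more tool, called by a JSON object that holds its "name" and its "arguments". move_arm: Moves the arm, as the interface text tells. Its arguments: {"type":"object","properties":{"targets":{"type":"array","items":{"type":"array","items":{"type":"array","items":{"type":"number"}}}},"newtons":{"type":"number"}},"required":["targets"]}

```bash
mkdir -p pics; cat > h.py <<'E'
import numpy as np, cv2
from cell import observe, grab_frame, camera_model
from scipy.spatial.transform import Rotation as R
def ray(m,u,v):
    d=np.array([(u-m["cx"])/m["fx"],(v-m["cy"])/m["fy"]]);p=d.copy()
    for _ in range(20): p=d/(1+m["k1"]*(p@p))
    Rm=np.array(m["rotation"]);return np.array(m["eye"]),Rm@np.array([p[0],p[1],1.])
def onz(m,u,v,z):
    e,d=ray(m,u,v);return e+d*(z-e[2])/d[2]
def proj(m,P):
    q=np.array(m["rotation"]).T@(np.array(P)-m["eye"]);p=q[:2]/q[2];p=p*(1+m["k1"]*(p@p))
    return np.array([p[0]*m["fx"]+m["cx"],p[1]*m["fy"]+m["cy"]])
E
python3 - <<'E'
from h import *
for n in("scene","top"):
    m=camera_model(n);print(n,m);cv2.imwrite(f"pics/{n}0.png",grab_frame(n))
s=observe();print(s['tcp_pos'],s['eef_rot'],s['width'],s['time_s'])
E
```

```text
scene {'fx': 373.63073454174616, 'fy': 373.63073454174616, 'cx': 320.36511638380796, 'cy': 193.06434505532835, 'k1': -0.029655795093164298, 'eye': array([ 1.24460668, -0.29479991,  0.73364725]), 'rotation': array([-2.00544063, -1.11957721,  0.55196956])}
top {'fx': 493.02494803915033, 'fy': 493.02494803915033, 'cx': 319.99489112539163, 'cy': 197.6610680480377, 'k1': 0.009017363160927805, 'eye': array([0.3806576 , 0.10979786, 1.4440996 ]), 'rotation': array([-2.17942008,  2.1347716 , -0.1408769 ])}
[ 0.27938845 -0.55858552  0.22191093] [-3.05613241e+00 -7.21794541e-01  6.39523554e-04] 0.08767496584701773 0.1
```

View pics/top0.png

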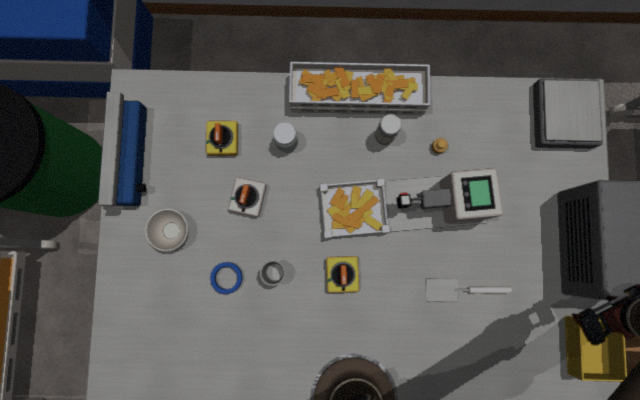

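View pics/scene0.png

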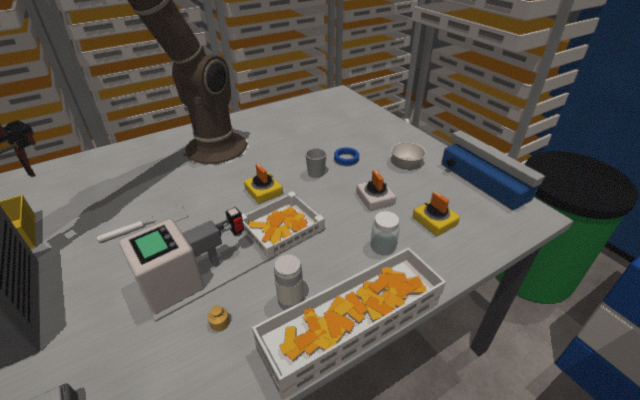

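```bash
sed -i 's/Rm=np.array(m\["rotation"\])/Rm=R.from_rotvec(m["rotation"]).as_matrix()/; s/np.array(m\["rotation"\]).T/R.from_rotvec(m["rotation"]).as_matrix().T/' h.py
python3 - <<'E'
from h import *
m=camera_model("top");im=cv2.imread("pics/top0.png")
a=cv2.resize(im[170:230,216:276],(390,390),interpolation=cv2.INTER_CUBIC)
b=cv2.resize(im[170:230,380:440],(390,390),interpolation=cv2.INTER_CUBIC)
cv2.imwrite("pics/c1.png",np.hstack([a,b]))
hsv=cv2.cvtColor(im,cv2.COLOR_BGR2HSV)
def blob(name,mask,x0,y0,x1,y1,z):
    k=np.zeros_like(mask);k[y0:y1,x0:x1]=mask[y0:y1,x0:x1]
    c=max(cv2.findContours(k,cv2.RETR_EXTERNAL,cv2.CHAIN_APPROX_NONE)[0],key=cv2.contourArea)
    r=cv2.minAreaRect(c);bx=cv2.boxPoints(r)
    print(name,r,"ctr",onz(m,*r[0],z)[:2].round(4),"corners",[onz(m,*p,z)[:2].round(3).tolist() for p in bx])
org=cv2.inRange(hsv,(3,130,80),(16,255,255))
blob("knob",org,225,170,270,220,.094)
wh=cv2.inRange(hsv,(0,0,120),(180,70,255))
blob("meterbox",cv2.inRange(hsv,(0,0,150),(180,60,255)),440,160,510,230,.15)
blob("knobbox",cv2.inRange(hsv,(0,0,150),(180,60,255)),222,170,272,222,.036)
blob("tray",cv2.inRange(hsv,(0,0,150),(180,60,255)),315,170,390,245,.05)
blob("headdark",cv2.inRange(hsv,(0,0,0),(180,255,60)),394,185,415,215,.138)
blob("screen",cv2.inRange(hsv,(60,60,80),(100,255,255)),440,160,510,230,.15)
for n in [(246,198)]: print(onz(m,*n,.09))
print(m["eye"],R.from_rotvec(m["rotation"]).as_matrix().round(3))
E
```

```text
knob ((243.44117736816406, 193.7353057861328), (5.578319072723389, 18.675243377685547), 14.03624439239502) ctr [0.5598 0.3187] corners [[0.536, 0.331], [0.587, 0.321], [0.583, 0.306], [0.533, 0.316]]
meterbox ((477.3267517089844, 192.76731872558594), (44.97568130493164, 43.88113784790039), 84.2894058227539) ctr [ 0.568  -0.3095] corners [[0.621, -0.246], [0.635, -0.363], [0.516, -0.372], [0.502, -0.257]]
knobbox ((246.62277221679688, 196.13536071777344), (28.295629501342773, 31.77947425842285), 12.26477336883545) ctr [0.5607 0.3182] corners [[0.524, 0.366], [0.614, 0.351], [0.598, 0.27], [0.508, 0.286]]
tray ((333.981689453125, 211.8353729248047), (47.15426254272461, 23.190624237060547), 83.6598129272461) ctr [0.5192 0.0665] corners [[0.582, 0.108], [0.591, 0.042], [0.457, 0.026], [0.449, 0.091]]
headdark ((404.46002197265625, 205.22003173828125), (21.000001907348633, 12.200000762939453), 36.869895935058594) ctr [ 0.5321 -0.1184] corners [[0.535, -0.086], [0.562, -0.106], [0.529, -0.151], [0.502, -0.131]]
screen ((479.4461975097656, 192.56924438476562), (25.303083419799805, 19.349416732788086), 82.87498474121094) ctr [ 0.5686 -0.3151] corners [[0.599, -0.286], [0.606, -0.337], [0.539, -0.344], [0.531, -0.293]]
[0.54858942 0.3117668  0.09      ]
[0.3806576  0.10979786 1.4440996 ] [[ 0.02  -0.992  0.127]
 [-1.    -0.021 -0.002]
 [ 0.005 -0.127 -0.992]]
```

View pics/c1.png

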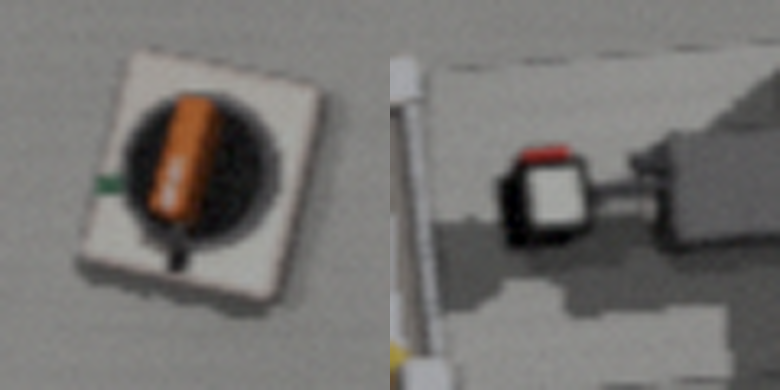

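```bash
cat >> h.py <<'E'
def go(x,y,z,yaw):
    "remaining move to the tool-down pose with tool x at yaw deg, in move units"
    s=observe();A=R.from_rotvec(s['eef_rot']);a=np.radians(yaw)/2
    B=R.from_rotvec(np.pi*np.array([np.cos(a),np.sin(a),0]))
    d=A.inv().apply(np.array([x,y,z])-s['tcp_pos'])/.04
    r=np.degrees((A.inv()*B).as_rotvec())/8
    print("t",round(s['time_s'],2),"tcp",np.round(s['tcp_pos'],4),"yaw",np.degrees(np.arctan2(*A.as_matrix()[[1,0],0])).round(2),"F",np.round(s['contact_force'],1),"w",round(s['width'],4),"j7",s['qpos'][6].round(2),"\n shift",d.round(3),"turn",r.round(3))
E
python3 - <<'E'
from h import *
go(.56,.318,.2,169)
m=camera_model("top");print(onz(m,405.4,200,.138),camera_model("wrist"))
E
```

```text
t 0.1 tcp [ 0.2794 -0.5586  0.2219] yaw 26.58 F [-0.9 -0.9  0.7] w 0.0877 j7 -0.08 
 shift [ 16.079 -16.46    0.57 ] turn [-5.0000e-03 -1.3000e-02 -1.7803e+01]
[ 0.54618346 -0.12091662  0.138     ] {'fx': 287.63540456553534, 'fy': 287.63540456553534, 'cx': 322.409105971212, 'cy': 196.8661297523116, 'k1': -0.04182506729574791, 'eye': array([ 0.34780412, -0.52473703,  0.38330133]), 'rotation': array([ 2.46429524, -1.52156075, -0.21557305])}
```

{"name": "move_arm", "arguments": {"targets": [[[1, 0.8, -0.82, 0, 0, 0, -0.9], [1, 1.6, -1.64, 0, 0, 0, -1.8], [1, 2.4, -2.46, 0, 0, 0, -2.7], [1, 3.2, -3.28, 0, 0, 0, -3.6], [1, 4.0, -4.1, 0, 0, 0, -4.5]]]}}

```text
time_s: 0.6
tcp_pos: [0.3494, -0.3388, 0.2224]
eef_rot: [-2.68, -1.638, 0.0]
contact_force: [0.7, -0.5, 0.2]
width: 0.0876
```

```bash
python3 -c "
from h import *
go(.56,.318,.2,169)"
```

```text
t 0.6 tcp [ 0.3494 -0.3388  0.2224] yaw 62.87 F [ 0.7 -0.5  0.2] w 0.0876 j7 0.15 
 shift [17.015 -2.802  0.559] turn [-3.0000e-03 -2.0000e-03 -1.3266e+01]
```

{"name": "move_arm", "arguments": {"targets": [[[1, 1.14, -0.18, 0, 0, 0, -0.9], [1, 2.28, -0.37, 0, 0, 0, -1.8], [1, 3.42, -0.56, 0, 0, 0, -2.7], [1, 4.56, -0.75, 0, 0, 0, -3.6], [1, 5.7, -0.94, 0, 0, 0, -4.5]]]}}

```text
time_s: 1.1
tcp_pos: [0.421, -0.1193, 0.2227]
eef_rot: [2.043, 2.386, -0.0]
contact_force: [0.9, 0.6, 0.0]
width: 0.0876
```

```bash
python3 -c "
from h import *
go(.56,.318,.2,169)"
```

```text
t 1.1 tcp [ 0.421  -0.1193  0.2227] yaw 98.86 F [0.9 0.6 0. ] w 0.0876 j7 0.25 
 shift [10.267  5.117  0.563] turn [-1.000e-03  3.000e-03 -8.768e+00]
```

{"name": "move_arm", "arguments": {"targets": [[[1, 1.02, 0.51, 0, 0, 0, -0.9], [1, 2.05, 1.02, 0, 0, 0, -1.8], [1, 3.07, 1.53, 0, 0, 0, -2.7], [1, 4.1, 2.05, 0, 0, 0, -3.6], [1, 5.13, 2.56, 0, 0, 0, -4.5]]]}}

```text
time_s: 1.6
tcp_pos: [0.4918, 0.0987, 0.2226]
eef_rot: [1.206, 2.901, -0.0]
contact_force: [0.8, -0.9, -0.4]
width: 0.0881
```

```bash
python3 -c "
from h import *
go(.56,.318,.2,169)"
```

```text
t 1.6 tcp [0.4918 0.0987 0.2226] yaw 134.84 F [ 0.8 -0.9 -0.4] w 0.0881 j7 0.29 
 shift [2.686 5.075 0.563] turn [-2.00e-03  2.00e-03 -4.27e+00]
```

{"name": "move_arm", "arguments": {"targets": [[[1, 0.52, 0.98, 0, 0, 0, -0.86], [1, 1.05, 1.97, 0, 0, 0, -1.7], [1, 1.57, 2.95, 0, 0, 0, -2.56], [1, 2.1, 3.94, 0.2, 0, 0, -3.4], [1, 2.62, 4.92, 0.5, 0, 0, -4.27]]]}}

```text
time_s: 2.1
tcp_pos: [0.559, 0.3116, 0.2025]
eef_rot: [0.302, 3.126, 0.0]
contact_force: [-0.0, 0.0, 0.6]
width: 0.0878
```

```bash
cat > k.py <<'E'
from h import *
import sys
go(.56,.318,.2,169)
m=camera_model("wrist");im=grab_frame("wrist");cv2.imwrite("pics/"+sys.argv[1],im)
hsv=cv2.cvtColor(im,cv2.COLOR_BGR2HSV)
for n,k,z in(("or",cv2.inRange(hsv,(3,130,70),(16,255,255)),.094),("green",cv2.inRange(hsv,(55,60,40),(90,255,255)),.036),("white",cv2.inRange(hsv,(0,0,140),(180,60,255)),.036)):
    for c in cv2.findContours(k,cv2.RETR_EXTERNAL,cv2.CHAIN_APPROX_NONE)[0]:
        if cv2.contourArea(c)>100:
            r=cv2.minAreaRect(c);print(n,np.round(r[0],1),cv2.contourArea(c),onz(m,*r[0],z)[:2].round(4),[onz(m,*p,z)[:2].round(3).tolist() for p in cv2.boxPoints(r)])
E
python3 k.py w1.png
```

```text
t 2.1 tcp [0.559  0.3116 0.2025] yaw 168.97 F [-0.   0.   0.6] w 0.0878 j7 0.45 
 shift [0.006 0.161 0.063] turn [ 0.002  0.005 -0.004]
or [425.1 331.3] 219.5 [0.7422 0.3966] [[0.727, 0.386], [0.723, 0.399], [0.758, 0.407], [0.762, 0.395]]
or [134. 221.] 206.5 [0.5501 0.1177] [[0.528, 0.118], [0.531, 0.134], [0.573, 0.118], [0.57, 0.101]]
or [121.1 212.7] 113.5 [0.539  0.1078] [[0.522, 0.102], [0.52, 0.115], [0.557, 0.114], [0.559, 0.1]]
or [329.1 191.2] 713.5 [0.5572 0.3189] [[0.584, 0.305], [0.529, 0.318], [0.532, 0.332], [0.587, 0.319]]
or [ 74.9 188.1] 1584.0 [0.5054 0.0701] [[0.501, 0.005], [0.459, 0.11], [0.509, 0.131], [0.557, 0.024]]
or [18.  34.5] 1360.0 [0.3616 0.0735] [[0.379, 0.045], [0.335, 0.066], [0.344, 0.1], [0.388, 0.081]]
white [322.5 344.5] 6860.5 [0.7913 0.2669] [[0.724, 0.113], [0.786, 0.435], [0.868, 0.43], [0.801, 0.087]]
white [ 77.7 243.8] 489.5 [ 0.5797 -0.0139] [[0.557, -0.047], [0.566, 0.032], [0.603, 0.019], [0.594, -0.063]]
white [ 25. 247.] 2068.5 [ 0.5708 -0.0904] [[0.636, -0.171], [0.501, -0.091], [0.514, -0.023], [0.648, -0.092]]
white [ 44.1 203.6] 618.5 [ 0.5204 -0.0344] [[0.495, -0.054], [0.488, -0.022], [0.546, -0.015], [0.555, -0.048]]
white [447.   15.5] 927.0 [0.4124 0.4707] [[0.392, 0.437], [0.404, 0.508], [0.433, 0.506], [0.421, 0.433]]
white [319.5 145.5] 107319.0 [0.5182 0.3165] [[0.298, 0.012], [0.428, 0.681], [0.799, 0.72], [0.627, -0.165]]
```

View pics/w1.png

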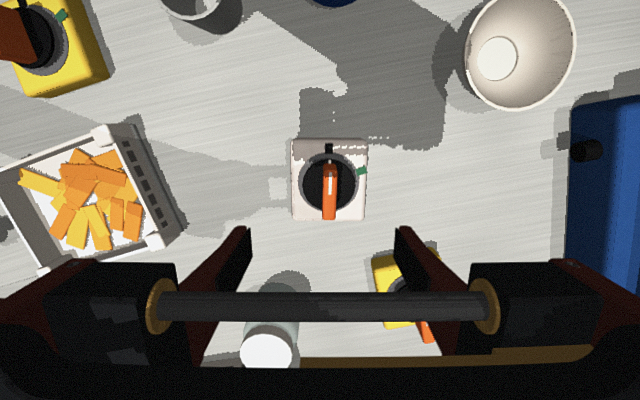

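{"name": "move_arm", "arguments": {"targets": [[[0.6, 0.05, 0.03, 0.8, 0, 0, 0.12], [0.5, 0.05, 0.03, 1.7, 0, 0, 0.12], [0.4, 0.05, 0.03, 2.6, 0, 0, 0.12], [0.4, 0.05, 0.03, 3.3, 0, 0, 0.12], [0.4, 0.05, 0.03, 3.5, 0, 0, 0.12]]], "newtons": 40}}

```text
time_s: 2.65
tcp_pos: [0.5547, 0.3099, 0.0589]
eef_rot: [-0.334, -3.119, 0.005]
contact_force: [0.1, -0.0, 0.2]
width: 0.0512
```

```bash
python3 -c "
from h import *
go(.558,.319,.059,168)"
```

```text
t 2.65 tcp [0.5547 0.3099 0.0589] yaw 167.77 F [ 0.1 -0.   0.2] w 0.0512 j7 0.34 
 shift [-0.031  0.241 -0.003] turn [-0.028 -0.03  -0.028]
```

{"name": "move_arm", "arguments": {"targets": [[[0.4, -0.03, 0.24, 0, 0, 0, 0], [0.4, -0.03, 0.24, 0, 0, 0, 0], [0, -0.03, 0.24, 0, 0, 0, 0], [0, -0.03, 0.24, 0, 0, 0, 0], [0, -0.03, 0.24, 0, 0, 0, 0]]], "newtons": 40}}

```text
time_s: 3.15
tcp_pos: [0.56, 0.3197, 0.0635]
eef_rot: [0.335, 3.123, -0.002]
contact_force: [-1.9, -7.5, 2.5]
width: 0.0144
```

```bash
python3 -c "
from h import *
go(.558,.319,.059,168)"
```

```text
t 3.15 tcp [0.56   0.3197 0.0635] yaw 167.75 F [-1.9 -7.5  2.5] w 0.0144 j7 0.33 
 shift [ 0.046 -0.029  0.112] turn [-0.009  0.008 -0.032]
```

{"name": "move_arm", "arguments": {"targets": [[[0, 0, -0.03, 0.1, 0, 0, 0], [0, 0, -0.05, 0.2, 0, 0, 0], [0, 0, -0.05, 0.3, 0, 0, 0], [0, 0, -0.05, 0.3, 0, 0, 0]]], "newtons": 50}}

```text
time_s: 3.55
tcp_pos: [0.5603, 0.3189, 0.0553]
eef_rot: [0.335, 3.12, -0.0]
contact_force: [-8.1, -8.7, 34.9]
width: 0.0137
```

```bash
python3 -c "
from h import *
go(.558,.319,.059,168)"
```

```text
t 3.55 tcp [0.5603 0.3189 0.0553] yaw 167.74 F [-8.1 -8.7 34.9] w 0.0137 j7 0.32 
 shift [ 0.055 -0.01  -0.093] turn [ 0.     0.026 -0.033]
```

{"name": "move_arm", "arguments": {"targets": [[[0, 0.05, -0.03, -0.08, 0, 0, 0.8], [0, 0.05, -0.03, -0.08, 0, 0, 1.6], [0, 0.05, -0.03, -0.08, 0, 0, 2.4], [0, 0.05, -0.03, -0.08, 0, 0, 3.2], [0, 0.05, -0.03, -0.08, 0, 0, 4.0]]]}}

```text
time_s: 4.05
tcp_pos: [0.56, 0.3191, 0.0558]
eef_rot: [1.188, 2.904, 0.008]
contact_force: [4.5, 0.3, 6.2]
width: 0.0136
```

```bash
python3 -c "
from h import *
go(.558,.319,.055,99);print(observe()['torque'])"
```

```text
t 4.05 tcp [0.56   0.3191 0.0558] yaw 135.49 F [4.5 0.3 6.2] w 0.0136 j7 -0.16 
 shift [ 0.034 -0.038  0.021] turn [ 5.000e-02 -1.000e-03  4.561e+00]
[-0.10301399 -1.24206432  0.0289857 ]
```

{"name": "move_arm", "arguments": {"targets": [[[0, 0, 0, 0.05, 0, 0, 0.8], [0, 0, 0, 0.05, 0, 0, 1.6], [0, 0, 0, 0.05, 0, 0, 2.4], [0, 0, 0, 0.05, 0, 0, 3.2], [0, 0, 0, 0.05, 0, 0, 4.0]]]}}

```text
time_s: 4.55
tcp_pos: [0.5608, 0.3196, 0.0556]
eef_rot: [1.943, 2.464, 0.013]
contact_force: [2.4, -0.8, 16.7]
width: 0.0141
```

```bash
python3 -c "
from h import *
go(.558,.319,.055,99);print(observe()['torque'])"
```

```text
t 4.55 tcp [0.5608 0.3196 0.0556] yaw 103.49 F [ 2.4 -0.8 16.7] w 0.0141 j7 -0.64 
 shift [ 0.003 -0.07   0.013] turn [ 0.062 -0.016  0.562]
[-0.53634473 -0.67315161  0.10483704]
```

Go on to the stop, a few degrees beyond.

{"name": "move_arm", "arguments": {"targets": [[[0, 0, 0, 0, 0, 0, 0.4], [0, 0, 0, 0, 0, 0, 0.8], [0, 0, 0, 0, 0, 0, 1.1], [0, 0, 0, 0, 0, 0, 1.1]]]}}

```text
time_s: 4.95
tcp_pos: [0.5609, 0.3196, 0.0555]
eef_rot: [2.118, 2.314, 0.013]
contact_force: [3.7, -1.3, 16.4]
width: 0.0142
```

```bash
python3 -c "
from h import *
go(.558,.319,.055,99);print(observe()['torque'])"
```

```text
t 4.95 tcp [0.5609 0.3196 0.0555] yaw 95.06 F [ 3.7 -1.3 16.4] w 0.0142 j7 -0.77 
 shift [-0.01  -0.074  0.012] turn [ 0.066 -0.017 -0.493]
[-0.52340311 -0.88748383  1.35280706]
```

{"name": "move_arm", "arguments": {"targets": [[[0, 0, 0, -0.15, 0, 0, 0], [0, 0, 0, -0.3, 0, 0, 0], [0.3, 0, 0, -0.3, 0, 0, -0.3], [0.4, 0, 0, -0.3, 0, 0, -0.3], [0.5, 0, 0, -0.6, 0, 0, -0.3]]]}}

```text
time_s: 5.45
tcp_pos: [0.5559, 0.3171, 0.0745]
eef_rot: [-2.074, -2.358, 0.005]
contact_force: [-0.1, -0.6, 0.6]
width: 0.0348
```

{"name": "move_arm", "arguments": {"targets": [[[0.6, 0, 0, -0.8, 0, 0, 0], [0.7, 0, 0, -1.6, 0, 0, 0], [0.7, 0, 0, -2.4, 0, 0, 0], [0.7, 0, 0, -3.0, 0, 0, 0]]]}}

```text
time_s: 5.85
tcp_pos: [0.5572, 0.3184, 0.199]
eef_rot: [2.074, 2.359, 0.003]
contact_force: [1.2, 0.4, -0.2]
width: 0.0613
```

```bash
python3 -c "
from h import *
go(.546,-.121,.2,96.5);im=grab_frame('wrist');t=grab_frame('top')
cv2.imwrite('pics/w2.png',np.hstack([cv2.resize(im[90:300,200:440],(480,420)),cv2.resize(t[170:222,222:262],(320,420),interpolation=cv2.INTER_CUBIC)]))
go(.546,-.121,.2,96.5)"
```

```text
t 5.85 tcp [0.5572 0.3184 0.199 ] yaw 97.34 F [ 1.2  0.4 -0.2] w 0.0613 j7 -0.66 
 shift [-10.859  -1.68   -0.04 ] turn [ 0.014 -0.008  0.105]
t 5.95 tcp [0.5584 0.3193 0.2008] yaw 97.33 F [ 0.3 -0.2  0.3] w 0.0616 j7 -0.66 
 shift [-10.879  -1.712  -0.021] turn [ 0.044 -0.021  0.103]
```

View pics/w2.png

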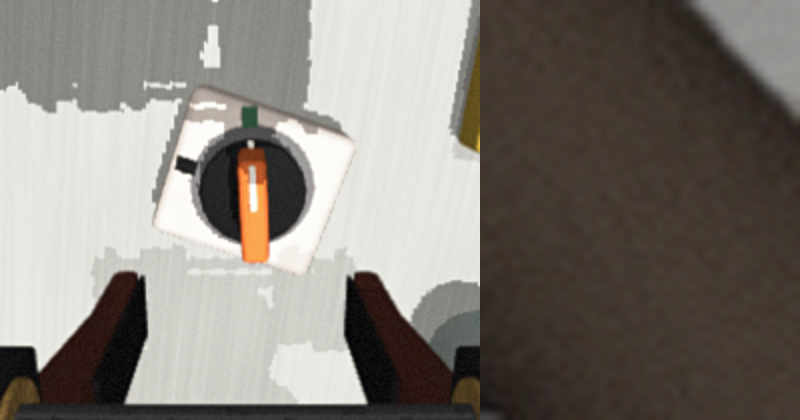

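{"name": "move_arm", "arguments": {"targets": [[[0.7, -1.09, -0.17, 0, 0, 0, 0], [0.7, -2.18, -0.34, 0, 0, 0, 0], [0.7, -3.27, -0.51, 0, 0, 0, 0], [0.7, -4.36, -0.68, 0, 0, 0, 0.1], [0.7, -5.45, -0.85, 0, 0, 0, 0.1]]]}}

```text
time_s: 6.45
tcp_pos: [0.5505, 0.0956, 0.1957]
eef_rot: [-2.091, -2.344, 0.001]
contact_force: [1.0, 0.8, -0.5]
width: 0.0615
```

{"name": "move_arm", "arguments": {"targets": [[[0.7, -1.09, -0.17, 0, 0, 0, 0], [0.7, -2.18, -0.34, 0, 0, 0, 0], [0.7, -3.27, -0.51, 0, 0, 0, 0], [0.7, -4.36, -0.68, 0, 0, 0, 0], [0.7, -5.4, -0.85, 0, 0, 0, 0]]]}}

```text
time_s: 6.95
tcp_pos: [0.5415, -0.123, 0.1957]
eef_rot: [-2.091, -2.344, 0.001]
contact_force: [0.5, 0.4, -0.1]
width: 0.0613
```

```bash
python3 - <<'E'
from h import *
go(.546,-.121,.2,96.5)
m=camera_model("wrist");im=grab_frame("wrist");s=grab_frame("scene")
cv2.imwrite("pics/w3.png",im)
ms=camera_model("scene");h=cv2.cvtColor(s,cv2.COLOR_BGR2HSV)
a=np.radians(96.5);c=np.array([.546,-.121]);u=np.array([np.cos(a),np.sin(a)]);v=np.array([-u[1],u[0]])
print("pred head top corners px",[proj(m,[*(c+i*.015*u+j*.016*v),.138]).round(1).tolist() for i,j in((1,1),(1,-1),(-1,-1),(-1,1))])
k=cv2.inRange(cv2.cvtColor(im,cv2.COLOR_BGR2HSV),(0,120,60),(4,255,255))
for q in cv2.findContours(k,cv2.RETR_EXTERNAL,cv2.CHAIN_APPROX_NONE)[0]:
    if cv2.contourArea(q)>60: r=cv2.minAreaRect(q);print("red",np.round(r[0],1),np.round(r[1],1),onz(m,*r[0],.12).round(4))
# knob height in scene view
k=cv2.inRange(h,(3,130,70),(16,255,255));k[:,:350]=0;k[:165]=0;k[215:]=0;k[:,405:]=0
ys,xs=np.nonzero(k);print("knob rows",ys.min(),ys.max(),"cols",xs.min(),xs.max())
b=np.radians(168-68.75);u=np.array([np.cos(b),np.sin(b)]);v=np.array([-u[1],u[0]])
for z in(.094,.086): print(z,[proj(ms,[*(np.array([.559,.319])+i*.026*u+j*.007*v),z]).round(1).tolist() for i in(1,-1) for j in(1,-1)])
E
```

```text
t 6.95 tcp [ 0.5415 -0.123   0.1957] yaw 96.52 F [ 0.5  0.4 -0.1] w 0.0613 j7 0.12 
 shift [ 0.036  0.118 -0.107] turn [-0.004 -0.001  0.002]
pred head top corners px [[307.3, 192.3], [347.8, 192.4], [346.9, 227.7], [307.8, 227.7]]
red [351.8 202. ] [30.2  6.5] [ 0.567  -0.1171  0.12  ]
knob rows 172 188 cols 370 383
0.094 [[381.7, 169.5], [385.2, 171.5], [369.8, 176.1], [373.3, 178.2]]
0.086 [[381.5, 171.6], [385.0, 173.6], [369.6, 178.3], [373.1, 180.4]]
```

View pics/w3.png

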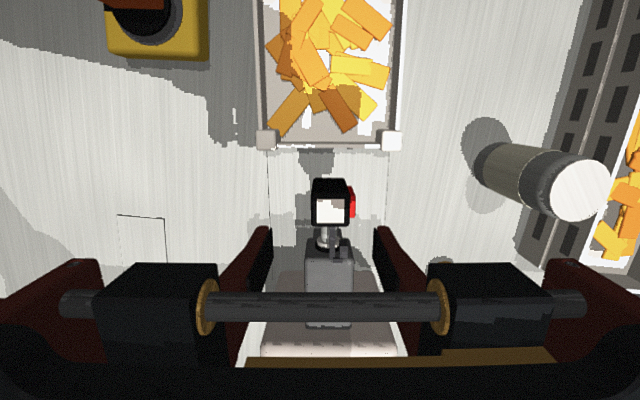

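```bash
python3 - <<'E'
from h import *
s0=cv2.imread("pics/scene0.png");s1=grab_frame("scene");ms=camera_model("scene")
for s,y in((s0,168),(s1,168-68.75)):
    h=cv2.cvtColor(s,cv2.COLOR_BGR2HSV);k=cv2.inRange(h,(3,130,70),(16,255,255));k[:,:355]=0;k[:160]=0;k[215:]=0;k[:,405:]=0
    ys,xs=np.nonzero(k);print("rows",ys.min(),ys.max(),"cols",xs.min(),xs.max())
    b=np.radians(y);u=np.array([np.cos(b),np.sin(b)]);v=np.array([-u[1],u[0]])
    for z in(.094,.086,.052,.044): print(z,[proj(ms,[*(np.array([.559,.319])+i*.026*u+j*.007*v),z]).round(1).tolist() for i in(1,-1) for j in(1,-1)])
cv2.imwrite("pics/kn.png",np.hstack([cv2.resize(s[155:215,345:405],(390,390),interpolation=cv2.INTER_CUBIC) for s in(s0,s1)]))
E
```

```text
rows 170 189 cols 372 382
0.094 [[371.6, 169.5], [375.8, 168.6], [379.4, 179.1], [383.7, 178.1]]
0.086 [[371.4, 171.7], [375.6, 170.8], [379.2, 181.3], [383.5, 180.3]]
0.052 [[370.6, 180.8], [374.7, 179.9], [378.1, 190.5], [382.4, 189.5]]
0.044 [[370.4, 182.9], [374.5, 181.9], [377.9, 192.6], [382.1, 191.6]]
rows 172 188 cols 370 383
0.094 [[381.7, 169.5], [385.2, 171.5], [369.8, 176.1], [373.3, 178.2]]
0.086 [[381.5, 171.6], [385.0, 173.6], [369.6, 178.3], [373.1, 180.4]]
0.052 [[380.4, 180.7], [383.9, 182.7], [368.8, 187.4], [372.2, 189.6]]
0.044 [[380.2, 182.8], [383.6, 184.8], [368.6, 189.6], [372.0, 191.7]]
```

View pics/kn.png

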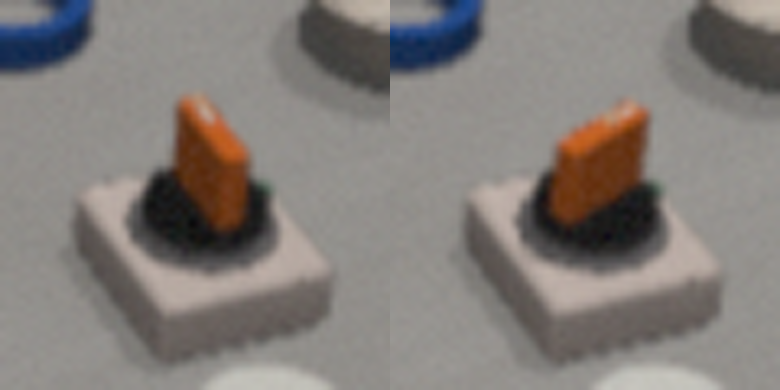

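{"name": "move_arm", "arguments": {"targets": [[[0.7, 0.04, 0.16, 0, 0, 0, 0], [0.7, 0.04, 0.16, 0.8, 0, 0, 0], [0.7, 0.04, 0.16, 1.7, 0, 0, 0], [0.7, 0.04, 0.16, 2.4, 0, 0, 0], [0.7, 0.04, 0.16, 2.6, 0, 0, 0]]]}}

```text
time_s: 7.6
tcp_pos: [0.5471, -0.116, 0.089]
eef_rot: [-2.084, -2.345, 0.002]
contact_force: [-0.1, 0.5, 0.2]
width: 0.0619
```

```bash
python3 -c "
from h import *
go(.548,-.121,.091,96.5)"
```

```text
t 7.6 tcp [ 0.5471 -0.116   0.089 ] yaw 96.75 F [-0.1  0.5  0.2] w 0.0619 j7 0.06 
 shift [-0.125  0.007 -0.05 ] turn [-0.03  -0.017  0.031]
```

{"name": "move_arm", "arguments": {"targets": [[[0.6, -0.12, 0, -0.05, 0, 0, 0], [0.3, -0.12, 0, -0.05, 0, 0, 0], [0.1, -0.12, 0, -0.05, 0, 0, 0], [0.1, -0.12, 0, -0.05, 0, 0, 0], [0.1, -0.12, 0, -0.05, 0, 0, 0]]], "newtons": 25}}

```text
time_s: 8.1
tcp_pos: [0.548, -0.1238, 0.0952]
eef_rot: [-2.091, -2.344, 0.002]
contact_force: [-7.5, 0.3, 9.7]
width: 0.0316
```

```bash
python3 -c "
from h import *
go(.548,-.121,.091,96.5)"
```

```text
t 8.1 tcp [ 0.548  -0.1238  0.0952] yaw 96.51 F [-7.5  0.3  9.7] w 0.0316 j7 0.07 
 shift [0.07  0.008 0.106] turn [-0.01   0.004  0.002]
```

{"name": "move_arm", "arguments": {"targets": [[[0.1, 0, -0.03, -0.05, 0, 0, 0], [0.1, 0.25, -0.03, -0.05, 0, 0, 0], [0.1, 0.5, -0.03, -0.05, 0, 0, 0], [0.1, 0.75, -0.03, -0.05, 0, 0, 0], [0.1, 1.0, -0.03, -0.05, 0, 0, 0]]], "newtons": 35}}

```text
time_s: 8.6
tcp_pos: [0.5433, -0.0839, 0.0957]
eef_rot: [2.091, 2.344, -0.0]
contact_force: [3.6, -4.2, -10.7]
width: 0.032
```

```bash
python3 -c "
from h import *
go(.532,.0165,.095,96.5);print(R.from_euler('z',-96.5,degrees=True).apply(observe()['contact_force']).round(1))"
```

```text
t 8.6 tcp [ 0.5433 -0.0839  0.0957] yaw 96.53 F [  3.6  -4.2 -10.7] w 0.032 j7 -0.01 
 shift [2.526 0.005 0.016] turn [0.002 0.003 0.004]
[ -4.6  -3.1 -10.7]
```

{"name": "move_arm", "arguments": {"targets": [[[0.1, 0.25, 0, 0.025, 0, 0, 0], [0.1, 0.5, 0, 0.025, 0, 0, 0], [0.1, 0.75, 0, 0.025, 0, 0, 0], [0.1, 1.0, 0, 0.025, 0, 0, 0], [0.1, 1.25, 0, 0.025, 0, 0, 0]]]}}

```text
time_s: 9.1
tcp_pos: [0.5379, -0.0347, 0.0953]
eef_rot: [2.09, 2.343, -0.001]
contact_force: [2.7, -8.3, -1.2]
width: 0.0318
```

```bash
python3 -c "
from h import *
go(.532,.0165,.095,96.5);print(R.from_euler('z',-96.5,degrees=True).apply(observe()['contact_force']).round(1))"
```

```text
t 9.1 tcp [ 0.5379 -0.0347  0.0953] yaw 96.52 F [ 2.7 -8.3 -1.2] w 0.0318 j7 -0.1 
 shift [ 1.289 -0.002  0.006] turn [0.007 0.011 0.003]
[-8.5 -1.8 -1.2]
```

{"name": "move_arm", "arguments": {"targets": [[[0.1, 0.27, 0, 0, 0, 0, 0], [0.1, 0.54, 0, 0, 0, 0, 0], [0.1, 0.8, 0, 0, 0, 0, 0], [0.1, 1.05, 0, 0, 0, 0, 0], [0.1, 1.2, 0, 0, 0, 0, 0]]]}}

```text
time_s: 9.6
tcp_pos: [0.5326, 0.0133, 0.0954]
eef_rot: [2.089, 2.343, 0.0]
contact_force: [4.1, -8.3, -2.0]
width: 0.0317
```

{"name": "move_arm", "arguments": {"targets": [[[0.1, 0.04, 0, 0, 0, 0, 0], [0.1, 0.08, 0, 0, 0, 0, 0], [0.1, 0.1, 0, 0, 0, 0, 0], [0.1, 0.1, 0, 0, 0, 0, 0]]]}}

```text
time_s: 10.0
tcp_pos: [0.5324, 0.0155, 0.0953]
eef_rot: [2.09, 2.342, -0.001]
contact_force: [5.3, -10.9, -2.8]
width: 0.032
```

```bash
python3 -c "
from h import *
go(.532,.0165,.095,96.5);print(R.from_euler('z',-96.5,degrees=True).apply(observe()['contact_force']).round(1))"
```

```text
t 10.0 tcp [0.5324 0.0155 0.0953] yaw 96.49 F [  5.3 -10.9  -2.8] w 0.032 j7 -0.2 
 shift [ 0.025 -0.007  0.007] turn [ 0.009  0.018 -0.001]
[-11.4  -4.   -2.8]
```

{"name": "move_arm", "arguments": {"targets": [[[0.1, 0.03, 0, 0, 0, 0, 0], [0.1, 0.05, 0, 0, 0, 0, 0], [0.1, 0.05, 0, 0, 0, 0, 0], [0.1, 0.05, 0, 0, 0, 0, 0]]], "newtons": 40}}

```text
time_s: 10.4
tcp_pos: [0.5324, 0.0157, 0.0952]
eef_rot: [2.091, 2.339, -0.003]
contact_force: [5.0, -14.9, -2.6]
width: 0.0317
```

```bash
python3 -c "
from h import *
go(.532,.0165,.095,96.5);print(R.from_euler('z',-96.5,degrees=True).apply(observe()['contact_force']).round(1))
cv2.imwrite('pics/w4.png',np.hstack([grab_frame('wrist')[60:360,120:520],grab_frame('scene')[130:330,100:400].repeat(1,0)[:300] if 0 else cv2.resize(grab_frame('scene')[140:290,180:380],(400,300))]))"
```

```text
t 10.4 tcp [0.5324 0.0157 0.0952] yaw 96.41 F [  5.  -14.9  -2.6] w 0.0317 j7 -0.21 
 shift [ 0.021 -0.007  0.005] turn [ 0.009  0.03  -0.011]
[-15.3  -3.3  -2.6]
```

View pics/w4.png

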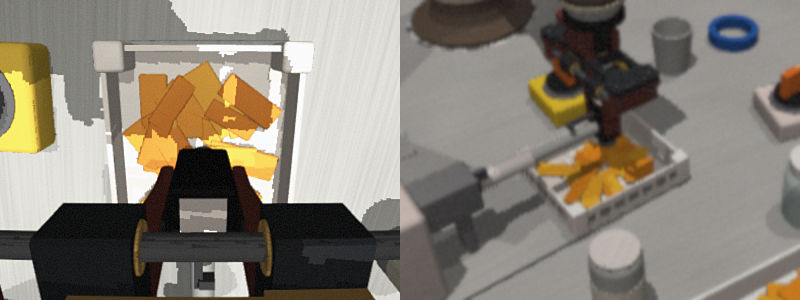

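```bash
python3 -c "
from h import *
from cell import finish_job
go(.532,.0165,.095,96.5);finish_job()"
```

```text
t 10.5 tcp [0.5324 0.0157 0.0952] yaw 96.41 F [  4.8 -14.5  -4.2] w 0.0319 j7 -0.21 
 shift [ 0.02  -0.007  0.005] turn [ 0.009  0.03  -0.011]
the job is handed in; nothing more can be done
```

The job is handed in at about 10.5 s of robot time. The selector is at the green mark, and the arm is still holding the boom at its second stop with the button squeezed in.

- **Selector:** I chose the knob on the white box, not either yellow look-alike. I pushed it down about 8 mm and turned it clockwise until the torque rose to 1.35 N m at the end stop. The wrist picture then showed the pointer at the green mark. The scene view showed the disc at about the same height as at the start, so it looks to have sprung back up. The pixel measurement alone was marginal: the bar's top edge agreed better with "down", its bottom edge with "up".
- **Boom:** The fingers closed to about 32 mm, against 32.5 mm for the button fully in, and I pulled the head about 140 mm. The pull force was about 4.6 N, then about 8.5 N past the first stop. At the end, 2 mm more command gave only 0.2 mm of movement and raised the force to about 15 N, so it was against the hard stop. The grip did not slip.
- **Bystanders:** I saw no contact with anything else on the bench, but I did not re-measure every item at the end.

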